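Empty the drying box onto the tray carrier

ROBOT

A 7-joint arm with a two-finger parallel gripper is mounted at the origin on the work surface. World frame = base frame: x ahead of the robot, y to its left, z up, the work surface at z = 0. Lengths are in m, angles in rad, forces in N, time in s.
With the tool pointing down it reaches from about 0.4 to 0.85 m from the base axis. Payload 10.4 kg.
Tool frame: the origin (TCP) lies midway between the tips of the shut fingers; the grasp point (between the pads) lies 19 mm behind it; z points along the fingers, y is the line along which they close (so a half turn about z gives the same grasp; the last joint's range is limited). The gripper opens to 87 mm and grips with 3 to 60 N. Pads are 19 mm wide; open, the fingers measure 117 mm over their backs; the gripper's body (75 mm by 190 mm) begins 51 mm behind the grasp point.
Start: joints at [-1.18, 0.332, -0.065, 1.46, 0.022, 1.35, -0.088], TCP at [0.251, 0.572, 0.223] pointing down, gripper open.
Joint ranges: [-2.6, 2.6], [-0.5, 2.12], [-1.47, 1.34], [0.16, 2.42], [-1.27, 4.41], [0.06, 2.06], [-2.6, 2.6]. Speed limits (rad/s): [2.22, 2.22, 2.79, 2.79, 3.14, 3.14, 3.14].

INTERFACE

Orientations are given as a unit quaternion [x, y, z, w].
In Python, from bench import r gives the robot as it stands.
- The arm moves only by the tool arm_command, never from a script. Its arguments are lists of equal length, an entry for each row: "xyz": the shift along the world's x, y, z in m, a list of three; "rot": the turn, a rotation vector about the world's x, y, z in rad, a list of three. In form: {"xyz": [[tx, ty, tz], ...], "rot": [[ax, ay, az], ...]}. A call has 1 to 20 rows; each row is the pose to reach, as a shift and turn from the pose commanded when the call began; what a row does not reach only later rows make up. A row lasts 1/12 s, in which the tool goes at most 41.7 mm and 7.16 degrees, less where a joint would pass 70% of its speed; a pose out of reach is approached as far as the arm can. A call with a gripper value outside its range is refused whole. "grip" is the opening, from 0 (shut) to 1 (fully open), set as the call begins (left out, the last holds). The fingers move at their own pace and stop on an object; "squeeze" is the grip in N (left out, the last holds). Time passes only in rows, so rows that repeat a pose let the fingers close. It gives the time, the measured TCP pose, the force, the opening and the grip force at its end, in the units of the state.
- r.read_state(): the state, without advancing time (a new reading comes with each control period).
- r.camera(name): name is "scene" or "top" or "wrist"; returns the picture (384x512x3 uint8, red, green, blue); there is no depth.
- r.camera_model(name): a dict with "fx", "fy", "cx", "cy" (pixels), "T" (4x4, takes a point from camera to world coordinates). Camera axes: x right, y up, looking along -z (the intrinsics and any distortion apply to the point x, -y, -z); pixel columns grow to the right and rows downward; lengths in m; the calibration is good to about 2 mm. A picture is of the moment at which its call begins: read the wrist's pose just before it. camera_model takes no time and is no camera call; for the wrist camera it gives the pose at the moment of the call.
- r.close_job(): hands the job in; it is judged then, once.
Trained networks look in the newest picture that a camera, given by its name, has taken for a name from the list of things; names that differ only in an ending like _2 or _b are one class to them, and where a whole thing is asked for, a point or a joint stands for the part that bears it (a point fixed in the world has none). Each returns a list of dicts, best first, with "conf" (0 to 1); they miss things now and then, are a little off and sometimes report something else, mostly with a low value. They report only what shows in the picture. A call takes as long as a camera call.
- r.look_for(label, camera): "at" ([x, y, z] in m, in the coordinates of the camera as it stood for that picture, good to about 4 mm: the middle of the surface that is visible of it).
- r.spot_point(label, camera): "at" ([x, y, z] in m, in the coordinates of the camera as it stood for that picture, good to about 4 mm: a listed point, or the origin of a listed thing).
The state is a dict: "time": time; "joint_positions": joint angles; "joint_vel": joint speeds; "joint_torque": joint torques, N m; "ee_pos": TCP position; "eef_rot": TCP orientation; "ft_force": force on the tool from outside, world axes, zero at the start; "torque": the same for the moment, N m; "width": finger opening in m; "grip_force": force on a finger pad.
Only numpy, scipy, OpenCV 4.12 (cv2) and the standard library are available. Lean on these libraries where they do the work, as an engineer would, in place of code of your own. Each camera call takes 0.05 s, during which the arm holds its last target. There are 200 camera calls.

TASK

Lift the guard flap of the drying box and prop it securely on its stay, then take out all the printing blocks and stand them flat, knob up, side by side in the tray of the carrier while it waits at its loading station. When all are in, push the carrier along its rail until it clicks in at the next station, then fold the stay back down and shut the flap. Leave the paint pot, the brush cup and the water bottle where they are.

Things in the scene. Friction and masses are not known exactly. Their poses are not given: they have to be found in the camera images.
- box: Fixed open-topped plywood drying box, outside 210 (x) x 286 (y) x 72 mm high, walls and floor 7 mm; the front wall (robot's side) is only 30 mm high. Origin: centre of its underside on the table; its x axis points away from the robot across the box (towards the hinge side), y to the left, z up. It may be turned a few degrees.
- flap (a joint): Hinge of the clear, wood-framed guard flap on the box, in rad: 0 shut, 1.53 full open (stop). It hinges on the box's far rim; its near edge swings up. 0.45 kg, soft-closing. Let go above 1.48 it stays; let go below 1.44 it sinks slowly (under 1 rad/s); on the set stay it rests at 1.30 to 1.38.
- flap_handle (a point): Centre of the flap's handle: a steel bar 12 mm thick and 120 mm long, parallel to the hinge, 260 mm from the hinge line and 4 mm above its plane, 44 mm clear of the flap's front edge, so fingers fit on both sides of it. Shut, it lies at 78 mm above the table; open, at about 334 mm.
- flap_hinge (a point): Middle of the flap's hinge line, fixed at box (105, 0, 74) mm; the line runs along the box's y. The flap plate is 8 mm thick and 210 mm long from hinge to front edge, its underside in the plane of the hinge line; it reaches 163 mm right (box -y) and 145 mm left of the box's centre line.
- stay (a joint): Hinge of the prop stay, in rad: 0 parked (level along the box's right outer side, pointing to the robot); grows as its end swings up and over, away from the robot, to its stop 1.878 past upright, where its weight keeps it. To set: flap to 1.48 or more, stay to its stop, then let the flap down on it. To free: lift the flap to 1.48 or more, then swing the stay back.
- stay_pin (a point): Grip point of the stay: on a round wooden pin, 12 mm thick, that sticks out from the stay to the right (box -y) by 78 mm, 85 mm from the pivot; this point is 56 mm out from the bar. The pin is parallel to the hinge lines. 52 mm above the table when parked, about 133 mm when set.
- stay_pivot (a point): Pivot of the stay, fixed at box (25, -156, 52) mm; axis parallel to box y. The stay is a steel bar 12 x 8 mm with a 12 mm round cross piece 155 mm from the pivot, which sits in a hooked lip under the flap's right edge when the flap is let down on the set stay.
- carrier (a joint): Position of the tray carrier along its rail, in m: 0 at the loading station, 0.150 at the next station, 0.190 at the end stop. It moves along the rail's -y (to the right). A sprung detent holds it at 0 and at 0.150 (about 5 N to push into or out of each, drawing itself in over the last few mm).
- rail: Fixed slide rail, 150 x 380 x 26 mm, running along its y axis, which points left, x away from the robot. Origin: centre of its underside. The loading station lies at rail y +90 mm and the next one at rail y -60 mm (small brass marks on the near edge).
- carrier_in (a point): Centre of the tray's inner floor, 33 mm above the table. The white tray moves with the carrier, measures 160 (x) x 130 (y) mm inside, rim 14 mm above its floor, walls 6 mm; axes as the rail's. It has room for four blocks side by side, two by two, their long sides along x.
- carrier_post (a point): Grip point on the carrier's upright wooden post, 16 mm round, that stands 112 mm from the tray's centre on the robot's side (rail -x). This point is 87 mm above the table; the post's top is 21 mm higher.
- block1: A hand printing block: a wooden block 74 (x) x 50 (y) x 16 mm with a round knob 24 mm thick standing 44 mm high on its middle (60 mm high in all), about 0.09 kg. Origin: centre of its underside. Two to four such equal blocks are present, standing on the floor of the box under the flap; absent ones read None.
- block2: A hand printing block: a wooden block 74 (x) x 50 (y) x 16 mm with a round knob 24 mm thick standing 44 mm high on its middle (60 mm high in all), about 0.09 kg. Origin: centre of its underside. Two to four such equal blocks are present, standing on the floor of the box under the flap; absent ones read None.
- block3: A hand printing block: a wooden block 74 (x) x 50 (y) x 16 mm with a round knob 24 mm thick standing 44 mm high on its middle (60 mm high in all), about 0.09 kg. Origin: centre of its underside. Two to four such equal blocks are present, standing on the floor of the box under the flap; absent ones read None.
- block4: A hand printing block: a wooden block 74 (x) x 50 (y) x 16 mm with a round knob 24 mm thick standing 44 mm high on its middle (60 mm high in all), about 0.09 kg. Origin: centre of its underside. Two to four such equal blocks are present, standing on the floor of the box under the flap; absent ones read None.
- paint_pot: Bystander: paint pot, 56 mm wide, 65 mm high, with a yellow cap. Origin: centre of its underside.
- brush_cup: Bystander: white cup with brushes, 84 mm wide, 100 mm high (brushes 190 mm). Origin: centre of its underside.
- water_bottle: Bystander: water bottle, 66 mm wide, 200 mm high. Origin: centre of its underside.

How it is judged:
On the way, in this order (a step that is already met when the one before it is completed fails the run):
1. the flap is up and rests on the set stay (value of joint flap between 1.27 and 1.41 rad and value of joint stay above 1.78 rad), for 0.3 s.
2. all the blocks stand flat in the tray, the carrier still at its loading station, the flap still propped (all of step 1 and x of block1 in the frame of carrier_in between -0.06 and 0.06 m and y of block1 in the frame of carrier_in between -0.05 and 0.05 m and z of block1 in the frame of carrier_in between -0.005 and 0.005 m and angle between each of block1, block2, block3, block4's own z axis and vertical below 0.1 rad and x of block2 in the frame of carrier_in between -0.06 and 0.06 m and y of block2 in the frame of carrier_in between -0.05 and 0.05 m and z of block2 in the frame of carrier_in between -0.005 and 0.005 m and x of block3 in the frame of carrier_in between -0.06 and 0.06 m and y of block3 in the frame of carrier_in between -0.05 and 0.05 m and z of block3 in the frame of carrier_in between -0.005 and 0.005 m and x of block4 in the frame of carrier_in between -0.06 and 0.06 m and y of block4 in the frame of carrier_in between -0.05 and 0.05 m and z of block4 in the frame of carrier_in between -0.005 and 0.005 m and value of joint carrier below 0.008 m), for 0.2 s.
3. the loaded carrier is in the detent of the next station (x of block1 in the frame of carrier_in between -0.06 and 0.06 m and y of block1 in the frame of carrier_in between -0.05 and 0.05 m and z of block1 in the frame of carrier_in between -0.005 and 0.005 m and angle between each of block1, block2, block3, block4's own z axis and vertical below 0.1 rad and x of block2 in the frame of carrier_in between -0.06 and 0.06 m and y of block2 in the frame of carrier_in between -0.05 and 0.05 m and z of block2 in the frame of carrier_in between -0.005 and 0.005 m and x of block3 in the frame of carrier_in between -0.06 and 0.06 m and y of block3 in the frame of carrier_in between -0.05 and 0.05 m and z of block3 in the frame of carrier_in between -0.005 and 0.005 m and x of block4 in the frame of carrier_in between -0.06 and 0.06 m and y of block4 in the frame of carrier_in between -0.05 and 0.05 m and z of block4 in the frame of carrier_in between -0.005 and 0.005 m and value of joint carrier between 0.143 and 0.157 m), for 0.3 s.
At the end, for the whole second after the job is handed in: Every block present stands flat (within 6 degrees, on the floor) in the tray, at rest; the carrier is within 7 mm of the next station; the stay is folded down (under 0.1 rad) and the flap shut (under 0.05 rad) (all of step 3 and linear speed of each of block1, block2, block3, block4 below 0.02 m/s and value of joint flap below 0.05 rad and value of joint stay below 0.1 rad); the robot touches nothing.
It fails at once if the paint pot is moved by more than 3 cm (distance of paint_pot from where it was at the start of the episode above 0.03 m).
It fails at once if the brush cup is moved by more than 3 cm (distance of brush_cup from where it was at the start of the episode above 0.03 m).
It fails at once if the water bottle is moved by more than 3 cm (distance of water_bottle from where it was at the start of the episode above 0.03 m).
Of block1, block2, block3, block4 only 2 to 4 are there at a start; the rules pass over those that are not, and their reading is None.
At some moment in a run one of block1, block2, block3, block4 may be knocked a few centimetres aside while the robot is not near it.
Once in a run the grip may slacken for a moment while it holds something.
It also fails if it takes over 210 s, if anything falls off the work surface, if the arm or the gripper's body presses on something with over 40 N, if the wrist force passes 120 N, or if a joint passes its speed limit or range.

## Working session

There is one attempt and no reset: what is moved stays moved. The work goes in short steps, Python scripts to look and compute and a tool call to move; the robot and the scene stay as the last step left them, time stands still between calls to the robot, and variables do not carry over. Pictures are saved under pics/ and viewed, at most 17 in all, crops included, and the job is handed in when it is done.

Besides the shell and the picture viewer there is one more tool, called as name(argument=value, ...) on one line, values as JSON. arm_command: Moves the arm, as the interface text tells. Its arguments: {"type":"object","properties":{"xyz":{"type":"array"},"rot":{"type":"array"},"grip":{"type":"number"},"squeeze":{"type":"number"}},"required":["xyz","rot"]}

```bash
ls; mkdir -p pics; cat > h.py <<'E'
from bench import r
import numpy as np, cv2
from scipy.spatial.transform import Rotation as R
def snap(cam,fn=None):
    T=np.array(r.camera_model(cam)["T"]); im=r.camera(cam)
    if fn: cv2.imwrite("pics/"+fn,cv2.cvtColor(im,cv2.COLOR_RGB2BGR))
    return im,T
def W(T,p): return (T@np.append(p,1))[:3]
def find(label,cam,T,f="spot",n=4):
    o=(r.spot_point if f=="spot" else r.look_for)(label,cam)
    return [(round(d["conf"],2),W(T,d["at"]).round(4).tolist()) for d in o[:n]]
E
python3 - <<'E'
from h import *
s=r.read_state(); print(s)
for c in("scene","top"):
    im,T=snap(c,c+"1.png"); print(c,r.camera_model(c))
    for l in "box flap_handle flap_hinge stay_pin stay_pivot rail carrier_in carrier_post block1 paint_pot brush_cup water_bottle".split(): print(l,find(l,c,T))
print(r.read_state()["time"])
E
```

```text
pics
{'time': 0.0, 'joint_positions': array([-1.17961512,  0.33290079, -0.06468262,  1.46091602,  0.02160173,
        1.34992319, -0.08852518]), 'joint_vel': array([-0.00069317,  0.00040924, -0.00074891,  0.00188934,  0.00055779,
       -0.00075201, -0.00114107]), 'joint_torque': array([ 1.01404999e-04, -6.23239017e+01,  2.48180033e-02, -3.89910793e+01,
       -6.13106531e-02,  3.96322820e-02,  7.36893162e-05]), 'ee_pos': array([0.25115709, 0.57189444, 0.22174793]), 'eef_rot': array([ 2.05427919e-01,  9.78671979e-01, -7.17170561e-04, -1.12599940e-04]), 'ft_force': array([ 0.02595607,  0.38617588, -0.44484182]), 'torque': array([ 0.02088781,  0.02678641, -0.02070585]), 'grip_force': 0.0, 'width': 0.0867103362406204}
scene {'fx': 357.349740584208, 'fy': 357.349740584208, 'cx': 255.86062056271206, 'cy': 185.41854645073786, 'T': array([[ 0.07978204, -0.53108011,  0.8435572 ,  1.61056245],
       [ 0.9967705 ,  0.03475113, -0.07239432, -0.15006083],
       [ 0.00913262,  0.84660869,  0.5321375 ,  0.72718865],
       [ 0.        ,  0.        ,  0.        ,  1.        ]])}
box [(0.9, [0.579
[... 954 characters left out ...]
   [ 0.        ,  0.        ,  0.        ,  1.        ]])}
box [(0.65, [0.5695, 0.2251, 0.0004]), (0.24, [0.507, 0.0203, 0.0495])]
flap_handle [(0.63, [0.4204, 0.2351, 0.079])]
flap_hinge [(0.82, [0.6774, 0.226, 0.074])]
stay_pin [(0.52, [0.5044, 0.0164, 0.0482])]
stay_pivot [(0.71, [0.5914, 0.0716, 0.0517]), (0.37, [0.678, 0.2262, 0.0716])]
rail [(0.73, [0.5414, -0.2742, -0.0011])]
carrier_in [(0.56, [0.55, -0.1878, 0.033])]
carrier_post [(0.8, [0.4352, -0.1778, 0.085])]
block1 []
paint_pot [(0.84, [0.7632, 0.0314, 0.0015])]
brush_cup [(0.55, [0.7517, -0.1666, 0.0003])]
water_bottle [(0.59, [0.3517, -0.4359, 0.003]), (0.23, [0.7513, -0.1666, -0.0022]), (0.19, [0.5504, -0.1905, 0.0331])]
1.3
```

View pics/scene1.png

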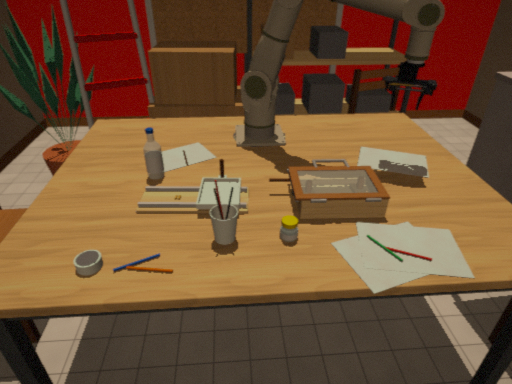

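View pics/top1.png

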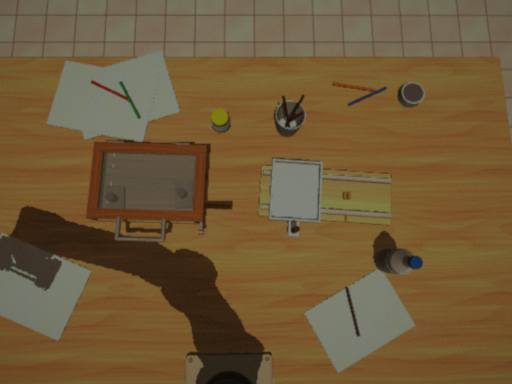

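The scene shows the box at the right with its handle on the robot's side (328,164), the stay pin at (280,180), the tray at (220,192), the post at (222,170) and the bottle at (153,155). The top view agrees and shows two knobs through the clear flap, at about (113,192) and (182,190). The measured hinge, handle, pivot and pin fit together with a box yaw of about -2.3°. I'll start with the handle.

arm_command(xyz=[[0.17,-0.338,-0.06],[0.17,-0.338,-0.06],[0.17,-0.338,-0.06],[0.17,-0.338,-0.06],[0.17,-0.338,-0.06],[0.17,-0.338,-0.06],[0.17,-0.338,-0.06],[0.17,-0.338,-0.06],[0.17,-0.338,-0.06],[0.17,-0.338,-0.06],[0.17,-0.338,-0.06],[0.17,-0.338,-0.06],[0.17,-0.338,-0.06],[0.17,-0.338,-0.09],[0.17,-0.338,-0.12],[0.17,-0.338,-0.15],[0.17,-0.338,-0.163],[0.17,-0.338,-0.163]], rot=[[0,0,-1.197],[0,0,-1.197],[0,0,-1.197],[0,0,-1.197],[0,0,-1.197],[0,0,-1.197],[0,0,-1.197],[0,0,-1.197],[0,0,-1.197],[0,0,-1.197],[0,0,-1.197],[0,0,-1.197],[0,0,-1.197],[0,0,-1.197],[0,0,-1.197],[0,0,-1.197],[0,0,-1.197],[0,0,-1.197]], grip=1)

```text
time: 2.8
ee_pos: [0.4184, 0.2354, 0.0569]
eef_rot: [0.719, 0.695, -0.002, -0.001]
ft_force: [-4.1, -0.4, -0.9]
width: 0.0863
grip_force: 1.8
```

arm_command(xyz=[[0,0,0],[0,0,0],[0,0,0],[0,0,0],[0,0,0],[0,0,0],[0,0,0],[0,0,0]], rot=[[0,0,0],[0,0,0],[0,0,0],[0,0,0],[0,0,0],[0,0,0],[0,0,0],[0,0,0]], grip=0, squeeze=10)

```text
time: 3.47
ee_pos: [0.4214, 0.2343, 0.0597]
eef_rot: [0.721, 0.693, 0.0, 0.0]
ft_force: [-1.1, -0.8, 1.1]
width: 0.0415
grip_force: 0.0
```

arm_command(xyz=[[0,0,0],[0,0,0],[0,0,0],[0,0,0],[0,0,0],[0,0,0]], rot=[[0,0,0],[0,0,0],[0,0,0],[0,0,0],[0,0,0],[0,0,0]], grip=0, squeeze=10)

```text
time: 3.97
ee_pos: [0.4216, 0.2342, 0.0596]
eef_rot: [0.721, 0.693, 0.0, 0.0]
ft_force: [1.9, -0.1, -1.7]
width: 0.0117
grip_force: 10.0
```

```bash
python3 - <<'E'
import numpy as np
# handle angle: vector from hinge (-0.260,+0.004) rotated by th
c,s=np.cos(.04),-np.sin(.04)
def f(th):
    r=-.260*np.cos(th)+.004*np.sin(th); z=.260*np.sin(th)+.004*np.cos(th); return r,z
r0,z0=f(0); out=[]
for th in list(np.linspace(0,1.51,19)[1:])+[1.51,1.51]:
    r,z=f(th); d=r-r0; out.append([round(float(v),3) for v in (d*c,d*s,z-z0)])
print(out)
E
```

```text
[[0.001, -0.0, 0.022], [0.004, -0.0, 0.043], [0.009, -0.0, 0.065], [0.016, -0.001, 0.085], [0.024, -0.001, 0.106], [0.034, -0.001, 0.125], [0.046, -0.002, 0.143], [0.059, -0.002, 0.161], [0.073, -0.003, 0.177], [0.089, -0.004, 0.192], [0.106, -0.004, 0.206], [0.124, -0.005, 0.218], [0.143, -0.006, 0.228], [0.163, -0.007, 0.237], [0.184, -0.007, 0.245], [0.205, -0.008, 0.25], [0.226, -0.009, 0.254], [0.248, -0.01, 0.256], [0.248, -0.01, 0.256], [0.248, -0.01, 0.256]]
```

arm_command(xyz=[[0.001,0,0.022],[0.004,0,0.043],[0.009,0,0.065],[0.016,-0.001,0.085],[0.024,-0.001,0.106],[0.034,-0.001,0.125],[0.046,-0.002,0.143],[0.059,-0.002,0.161],[0.073,-0.003,0.177],[0.089,-0.004,0.192],[0.106,-0.004,0.206],[0.124,-0.005,0.218],[0.143,-0.006,0.228],[0.163,-0.007,0.237],[0.184,-0.007,0.245],[0.205,-0.008,0.25],[0.226,-0.009,0.254],[0.247,-0.01,0.256],[0.247,-0.01,0.256],[0.247,-0.01,0.256]], rot=[[0,0,0],[0,0,0],[0,0,0],[0,0,0],[0,0,0],[0,0,0],[0,0,0],[0,0,0],[0,0,0],[0,0,0],[0,0,0],[0,0,0],[0,0,0],[0,0,0],[0,0,0],[0,0,0],[0,0,0],[0,0,0],[0,0,0],[0,0,0]], squeeze=14)

```text
time: 5.63
ee_pos: [0.6694, 0.2242, 0.3156]
eef_rot: [0.721, 0.693, 0.0, 0.0]
ft_force: [0.7, 0.1, 2.0]
width: 0.0118
grip_force: 14.0
```

arm_command(xyz=[[0.004,0,0],[0.004,0,0],[0.004,0,0],[0.004,0,0]], rot=[[0,0,0],[0,0,0],[0,0,0],[0,0,0]])

```text
time: 5.97
ee_pos: [0.6722, 0.2241, 0.3157]
eef_rot: [0.721, 0.693, -0.0, 0.0]
ft_force: [0.2, -0.0, 3.1]
width: 0.0111
grip_force: 14.0
```

```bash
python3 - <<'E'
from h import *
print(r.read_state()["joint_positions"].round(2))
im,T=snap("scene","scene2.png")
for l in "flap_handle flap_hinge stay_pin stay_pivot block1".split(): print(l,find(l,"scene",T))
im,T=snap("top")
for l in "flap_handle stay_pin block1".split(): print(l,find(l,"top",T))
E
```

```text
[-0.61  0.52  0.38  1.05 -0.18  1.6  -0.32]
flap_handle [(0.88, [0.6762, 0.2222, 0.3371])]
flap_hinge [(0.71, [0.6786, 0.2221, 0.0743])]
stay_pin [(0.64, [0.5086, 0.0198, 0.0575]), (0.33, [0.677, 0.2217, 0.0741])]
stay_pivot [(0.6, [0.5964, 0.0678, 0.0567])]
block1 []
flap_handle [(0.82, [0.6702, 0.224, 0.3365])]
stay_pin [(0.76, [0.5072, 0.0183, 0.0512])]
block1 [(0.82, [0.5465, 0.1312, 0.0071]), (0.71, [0.7508, -0.1674, 0.0005])]
```

arm_command(xyz=[[0.004,0,0],[0.004,0,0],[0.004,0,0]], rot=[[0,0,0],[0,0,0],[0,0,0]])

```text
time: 6.72
ee_pos: [0.6748, 0.2242, 0.3156]
eef_rot: [0.721, 0.693, -0.002, -0.001]
ft_force: [-11.7, -4.3, 6.2]
width: 0.0115
grip_force: 14.0
```

View pics/scene2.png

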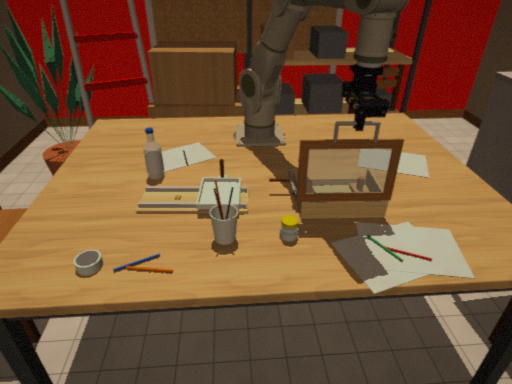

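arm_command(xyz=[[-0.002,0,0],[-0.002,0,0],[-0.002,0,0],[-0.002,0,0],[-0.002,0,0],[-0.002,0,0],[-0.002,0,0.04],[-0.002,0,0.08],[-0.04,-0.02,0.08],[-0.08,-0.05,0.08],[-0.12,-0.09,0.08],[-0.16,-0.13,0.06],[-0.17,-0.17,0.02],[-0.17,-0.21,-0.02],[-0.17,-0.21,-0.06],[-0.17,-0.21,-0.1],[-0.17,-0.21,-0.14],[-0.17,-0.21,-0.16],[-0.17,-0.21,-0.16],[-0.17,-0.21,-0.16]], rot=[[0,0,0],[0,0,0],[0,0,0],[0,0,0],[0,0,0],[0,0,0],[0,0,0],[0,0,0],[0,0,0],[0,0,0],[0,0,0],[0,0,0],[0,0,0],[0,0,0],[0,0,0],[0,0,0],[0,0,0],[0,0,0],[0,0,0],[0,0,0]], grip=0.7)

```text
time: 8.38
ee_pos: [0.5031, 0.0132, 0.151]
eef_rot: [0.721, 0.692, -0.003, -0.002]
ft_force: [-0.6, -0.0, 0.4]
width: 0.0607
grip_force: 0.0
```

```bash
python3 - <<'E'
from h import *
im,T=snap("wrist","w1.png"); s=r.read_state(); print(s["ee_pos"].round(4),s["joint_positions"].round(2))
for l in "stay_pin stay_pivot block1".split(): print(l,find(l,"wrist",T))
im,T=snap("scene")
for l in "flap_handle stay_pin".split(): print(l,find(l,"scene",T))
E
```

```text
[0.5049 0.0138 0.1542] [-0.55  0.12  0.47  1.88 -0.06  1.16 -0.1 ]
stay_pin [(0.57, [0.5053, 0.012, 0.0569])]
stay_pivot [(0.74, [0.5959, 0.0645, 0.0559])]
block1 []
flap_handle [(0.74, [0.6764, 0.2239, 0.3374])]
stay_pin [(0.51, [0.5066, 0.0194, 0.057])]
```

arm_command(xyz=[[0,0,-0.04],[0,0,-0.08],[0,0,-0.11],[0,0,-0.122],[0,0,-0.122]], rot=[[0,0,0],[0,0,0],[0,0,0],[0,0,0],[0,0,0]], grip=0.7)

```text
time: 9.15
ee_pos: [0.5047, 0.0143, 0.0314]
eef_rot: [0.721, 0.693, -0.002, -0.001]
ft_force: [-0.4, 0.2, -0.0]
width: 0.061
grip_force: 0.0
```

arm_command(xyz=[[0,0,0],[0,0,0],[0,0,0],[0,0,0],[0,0,0],[0,0,0],[0,0,0],[0,0,0],[0,0,0],[0,0,0],[0,0,0]], rot=[[0,0,0],[0,0,0],[0,0,0],[0,0,0],[0,0,0],[0,0,0],[0,0,0],[0,0,0],[0,0,0],[0,0,0],[0,0,0]], grip=0, squeeze=12)

```text
time: 10.07
ee_pos: [0.5082, 0.0143, 0.0343]
eef_rot: [0.721, 0.693, 0.001, 0.001]
ft_force: [5.9, 0.0, -1.1]
width: 0.0116
grip_force: 12.0
```

```bash
python3 - <<'E'
import numpy as np
c,s=np.cos(.04),-np.sin(.04)
out=[]
for th in list(np.linspace(0,1.88,17)[1:]):
    d=.085*(1-np.cos(th)); out.append([round(float(v),3) for v in (d*c,d*s,.085*np.sin(th))])
print(out)
E
```

```text
[[0.001, -0.0, 0.01], [0.002, -0.0, 0.02], [0.005, -0.0, 0.029], [0.009, -0.0, 0.038], [0.014, -0.001, 0.047], [0.02, -0.001, 0.055], [0.027, -0.001, 0.062], [0.035, -0.001, 0.069], [0.043, -0.002, 0.074], [0.052, -0.002, 0.078], [0.062, -0.002, 0.082], [0.071, -0.003, 0.084], [0.081, -0.003, 0.085], [0.091, -0.004, 0.085], [0.101, -0.004, 0.083], [0.111, -0.004, 0.081]]
```

arm_command(xyz=[[0.003,0,0.01],[0.004,0,0.02],[0.007,0,0.029],[0.011,0,0.038],[0.016,-0.001,0.047],[0.022,-0.001,0.055],[0.029,-0.001,0.062],[0.037,-0.001,0.069],[0.045,-0.002,0.074],[0.054,-0.002,0.078],[0.064,-0.002,0.082],[0.073,-0.003,0.084],[0.083,-0.003,0.085],[0.093,-0.004,0.085],[0.103,-0.004,0.083],[0.113,-0.004,0.081],[0.115,-0.004,0.08],[0.115,-0.004,0.08]], rot=[[0,0,0],[0,0,0],[0,0,0],[0,0,0],[0,0,0],[0,0,0],[0,0,0],[0,0,0],[0,0,0],[0,0,0],[0,0,0],[0,0,0],[0,0,0],[0,0,0],[0,0,0],[0,0,0],[0,0,0],[0,0,0]])

```text
time: 11.57
ee_pos: [0.6191, 0.01, 0.1139]
eef_rot: [0.721, 0.693, -0.002, -0.002]
ft_force: [-14.7, -0.3, 9.4]
width: 0.0113
grip_force: 12.0
```

```bash
python3 - <<'E'
from h import *
s=r.read_state(); print(s["ee_pos"].round(4),s["ft_force"])
im,T=snap("scene","scene3.png")
for l in "flap_handle stay_pin".split(): print(l,find(l,"scene",T))
E
```

```text
[0.6191 0.01   0.1139] [-14.74419248  -0.30012596   9.43177022]
flap_handle [(0.97, [0.6801, 0.2219, 0.3366])]
stay_pin [(0.63, [0.6204, 0.0174, 0.1352])]
```

View pics/scene3.png

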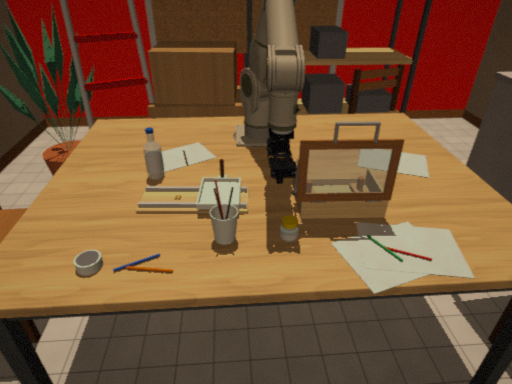

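The scene shows the stay behind the gripper at its upper stop (pin height 133 mm), with the flap still upright. Next I release the pin and go back to the handle.

arm_command(xyz=[[-0.003,0,0],[-0.003,0,0],[-0.003,0,0],[-0.003,0,0],[-0.003,0,0],[-0.003,0,0.04],[-0.003,0,0.08],[-0.01,0,0.12],[-0.02,0,0.16],[-0.02,0,0.2],[-0.02,0,0.24],[-0.02,0,0.28],[0,0.04,0.29],[0.02,0.08,0.29],[0.04,0.12,0.29],[0.053,0.16,0.29],[0.053,0.2,0.29],[0.053,0.214,0.29],[0.053,0.214,0.25],[0.053,0.214,0.21]], rot=[[0,0,0],[0,0,0],[0,0,0],[0,0,0],[0,0,0],[0,0,0],[0,0,0],[0,0,0],[0,0,0],[0,0,0],[0,0,0],[0,0,0],[0,0,0],[0,0,0],[0,0,0],[0,0,0],[0,0,0],[0,0,0],[0,0,0],[0,0,0]], grip=0.6)

```text
time: 13.38
ee_pos: [0.6755, 0.2269, 0.3244]
eef_rot: [0.72, 0.694, 0.002, 0.001]
ft_force: [0.9, -0.7, -0.4]
width: 0.0523
grip_force: 0.0
```

```bash
python3 - <<'E'
import numpy as np
from h import *
s=r.read_state(); print(s["ee_pos"].round(4),s["ft_force"],s["width"])
im,T=snap("scene")
for l in "flap_handle stay_pin".split(): print(l,find(l,"scene",T))
c,s=np.cos(.04),-np.sin(.04)
f=lambda th:(-.260*np.cos(th)+.004*np.sin(th),.260*np.sin(th)+.004*np.cos(th))
r0,z0=f(1.53)
for th in np.linspace(1.53,1.32,8)[1:]:
    r_,z=f(th); d=r_-r0; print([round(float(v),3) for v in (d*c,d*s,z-z0)],round(th,2))
E
```

```text
[0.6755 0.2269 0.3244] [ 0.88622225 -0.6924364  -0.35026399] 0.052294383406240486
flap_handle [(0.63, [0.6777, 0.2223, 0.3374])]
stay_pin [(0.43, [0.6161, 0.0144, 0.135])]
[-0.008, 0.0, -0.0] 1.5
[-0.016, 0.001, -0.001] 1.47
[-0.023, 0.001, -0.002] 1.44
[-0.031, 0.001, -0.003] 1.41
[-0.039, 0.002, -0.004] 1.38
[-0.046, 0.002, -0.005] 1.35
[-0.054, 0.002, -0.007] 1.32
```

arm_command(xyz=[[0,0,-0.008],[0,0,-0.008],[0,0,-0.008],[0,0,-0.008],[0,0,-0.008],[0,0,-0.008],[0,0,-0.008],[0,0,-0.008],[0,0,-0.008],[0,0,-0.008],[-0.008,0,-0.008],[-0.016,0.001,-0.009],[-0.023,0.001,-0.01],[-0.031,0.001,-0.011],[-0.036,0.002,-0.012],[-0.041,0.002,-0.013],[-0.046,0.002,-0.014],[-0.046,0.002,-0.014]], rot=[[0,0,0],[0,0,0],[0,0,0],[0,0,0],[0,0,0],[0,0,0],[0,0,0],[0,0,0],[0,0,0],[0,0,0],[0,0,0],[0,0,0],[0,0,0],[0,0,0],[0,0,0],[0,0,0],[0,0,0],[0,0,0]], grip=0, squeeze=8)

```text
time: 15.03
ee_pos: [0.6276, 0.2261, 0.3096]
eef_rot: [0.721, 0.693, -0.0, -0.0]
ft_force: [-0.6, -3.2, 2.6]
width: 0.0117
grip_force: 8.0
```

arm_command(xyz=[[0,0,0],[0,0,0],[0,0,0],[0,0,0],[0,0,0],[0,0,0],[0,0,0.04],[0,0,0.08],[0,0,0.1],[0,0,0.1]], rot=[[0,0,0],[0,0,0],[0,0,0],[0,0,0],[0,0,0],[0,0,0],[0,0,0],[0,0,0],[0,0,0],[0,0,0]], grip=0.7)

```text
time: 15.87
ee_pos: [0.6293, 0.2263, 0.4152]
eef_rot: [0.721, 0.693, 0.004, 0.002]
ft_force: [-0.3, -1.0, -0.1]
width: 0.0604
grip_force: 0.0
```

```bash
python3 - <<'E'
from h import *
s=r.read_state(); print(s["ee_pos"].round(4),s["ft_force"],s["width"])
for c in("scene","top"):
    im,T=snap(c,c+"4.png")
    for l in "flap_handle stay_pin block1".split(): print(l,find(l,c,T,n=6))
E
```

```text
[0.6293 0.2263 0.4152] [-0.28038095 -1.00280537 -0.13174527] 0.06038757174207049
flap_handle [(0.97, [0.626, 0.2253, 0.3297])]
stay_pin [(0.45, [0.6179, 0.013, 0.1319]), (0.35, [0.5785, 0.2297, -0.0007])]
block1 []
flap_handle [(0.94, [0.6197, 0.2262, 0.3286])]
stay_pin [(0.59, [0.6182, 0.0124, 0.1311])]
block1 [(0.9, [0.5312, 0.3263, 0.0076]), (0.71, [0.6809, 0.2277, 0.0721]), (0.59, [0.5467, 0.1307, 0.009])]
```

View pics/top4.png

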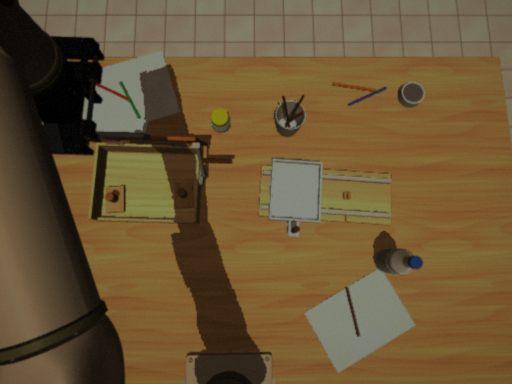

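The top view shows the flap propped (handle 330 mm up, about 1.34 rad) and the stay set. Two blocks are on the box floor, at (113,198) and (186,193). Next I move back for a close view with the wrist camera.

arm_command(xyz=[[-0.04,0,0.02],[-0.08,0,0.02],[-0.12,0,0],[-0.16,0,-0.03],[-0.16,0,-0.03],[-0.16,0,-0.03]], rot=[[0,0,0],[0,0,0],[0,0,0],[0,0,0],[0,0,0],[0,0,0]], grip=0.7)

```text
time: 16.77
ee_pos: [0.4649, 0.2265, 0.3778]
eef_rot: [0.72, 0.694, -0.001, -0.001]
ft_force: [0.7, 0.5, -0.1]
width: 0.0608
grip_force: 0.0
```

```bash
python3 - <<'E'
from h import *
im,T=snap("wrist","w5.png"); s=r.read_state(); print(s["ee_pos"].round(4),s["joint_positions"].round(2)); print(T.round(3).tolist(),r.camera_model("wrist")["fx"])
for l in "block1 box flap_handle stay_pin".split(): print(l,find(l,"wrist",T,n=6))
im,T=snap("top")
cv2.imwrite("pics/top5.png",cv2.cvtColor(cv2.resize(im[120:250,60:260],None,fx=4,fy=4,interpolation=3),cv2.COLOR_RGB2BGR))
print(find("block1","top",T,n=6))
E
```

```text
[0.4671 0.2265 0.3794] [-0.91  0.05  0.39  1.48 -0.02  1.62 -0.56]
[[0.999, 0.035, 0.014, 0.468], [-0.037, 0.957, 0.289, 0.305], [-0.003, -0.289, 0.957, 0.54], [0.0, 0.0, 0.0, 1.0]] 280.80664512623815
block1 [(0.8, [0.551, 0.1279, 0.0041]), (0.73, [0.5354, 0.3237, 0.0088])]
box [(0.74, [0.5722, 0.2235, 0.0022])]
flap_handle [(0.57, [0.6262, 0.2221, 0.3271])]
stay_pin []
[(0.95, [0.5342, 0.3246, 0.0081]), (0.67, [0.5456, 0.1302, 0.0091])]
```

View pics/w5.png

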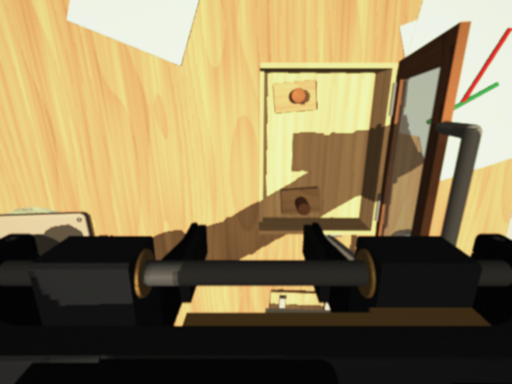

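The wrist view shows block A at (297,96) and block B at (300,203), both with their long sides roughly along x. There are no other blocks. I'll crop for the corners.

```bash
python3 - <<'E'
import cv2
im=cv2.imread("pics/w5.png")
a=cv2.resize(im[70:125,260:335],None,fx=7,fy=7,interpolation=3)
b=cv2.resize(im[175:230,260:335],None,fx=7,fy=7,interpolation=3)
b=cv2.convertScaleAbs(b,alpha=2)
cv2.imwrite("pics/ab.png",cv2.vconcat([a,b])[:, :])
print(a.shape)
E
```

```text
(385, 525, 3)
```

View pics/ab.png

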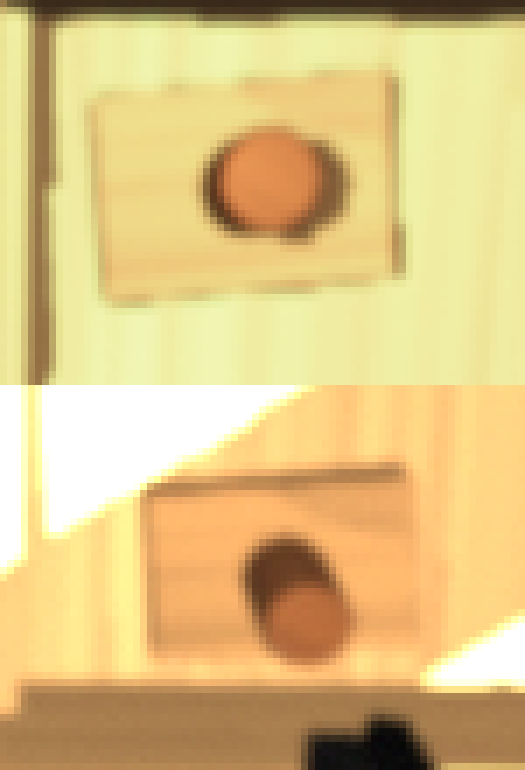

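```bash
cat >> h.py <<'E'
def unproj(cam,T,uv,z,m=None):
    m=r.camera_model(cam)
    d=T[:3,:3]@np.array([(uv[0]-m["cx"])/m["fx"],-(uv[1]-m["cy"])/m["fy"],-1])
    return T[:3,3]+d*(z-T[2,3])/d[2]
E
python3 - <<'E'
from h import *
T=np.array(r.camera_model("wrist")["T"])
for n,cs,k,oy in (("A",[(97,102),(390,72),(395,275),(105,300)],(270,178),70),("B",[(150,105),(405,83),(415,270),(152,263)],(310,240),175)):
    P=np.array([unproj("wrist",T,(260+u/7,oy+v/7),.023)[:2] for u,v in cs])
    K=unproj("wrist",T,(260+k[0]/7,oy+k[1]/7),.067)
    e=P[1]-P[0]; f=P[2]-P[3]; g=P[0]-P[3]; h=P[1]-P[2]
    print(n,P.mean(0).round(4),K.round(4),[(np.linalg.norm(v).round(4),np.degrees(np.arctan2(v[1],v[0])).round(1)) for v in(e,f,g,h)])
E
```

```text
A [0.5446 0.3198] [0.5438 0.3206 0.067 ] [(np.float64(0.0724), np.float64(3.1)), (np.float64(0.0737), np.float64(2.4)), (np.float64(0.0472), np.float64(91.2)), (np.float64(0.0482), np.float64(92.7))]
B [0.5541 0.127 ] [0.5548 0.1259 0.067 ] [(np.float64(0.0701), np.float64(2.7)), (np.float64(0.0744), np.float64(-4.0)), (np.float64(0.0465), np.float64(89.9)), (np.float64(0.0553), np.float64(94.3))]
```

```bash
python3 - <<'E'
from h import *
for c in("wrist","top"): m=r.camera_model(c); print({k:v for k,v in m.items() if k!="T"})
T=np.array(r.camera_model("wrist")["T"])
# networks' A,B origins projected into wrist image
m=r.camera_model("wrist")
for p in([.5354,.3237,.007],[.551,.1279,.007],[.544,.320,.067],[.5354,.3237,.067]):
    q=np.linalg.inv(T)@np.append(p,1); print(p,(m["cx"]+m["fx"]*q[0]/-q[2]).round(1),(m["cy"]-m["fy"]*q[1]/-q[2]).round(1))
E
```

```text
{'fx': 280.80664512623815, 'fy': 280.80664512623815, 'cx': 254.50534620678496, 'cy': 192.29225392568532}
{'fx': 368.9348002296573, 'fy': 368.9348002296573, 'cx': 255.18531114071854, 'cy': 189.1381743673738}
[0.5354, 0.3237, 0.007] 288.9 95.2
[0.551, 0.1279, 0.007] 297.3 198.0
[0.544, 0.32, 0.067] 298.7 95.8
[0.5354, 0.3237, 0.067] 293.3 93.6
```

View pics/top5.png

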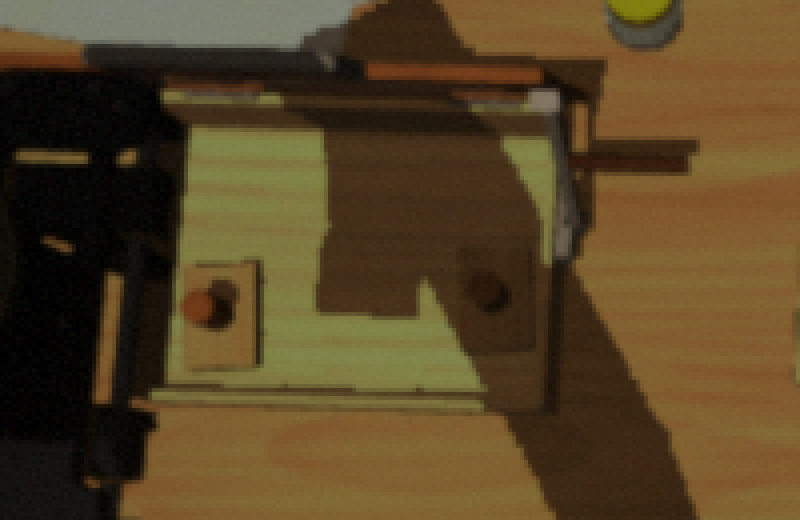

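```bash
python3 - <<'E'
from h import *
T=np.array(r.camera_model("top")["T"])
u=lambda p,z:unproj("top",T,(60+p[0]/4,120+p[1]/4),z)
print("knobA",u((199,308),.067),"knobB",u((488,288),.067))
P=[u(p,.023) for p in((188,265),(258,262),(262,367),(190,367))]; print("A",np.mean(P,0))
P=[u(p,.023) for p in((460,245),(533,243),(535,352),(463,352))]; print("B",np.mean(P,0))
print("front wall top outer left/right",u((152,401),.030),u((545,412),.03))
E
```

```text
knobA [0.5307645  0.32169906 0.067     ] knobB [0.54323655 0.12694493 0.067     ]
A [0.53235493 0.32021938 0.023     ]
B [0.54346145 0.12796972 0.023     ]
front wall top outer left/right [0.47127784 0.36447642 0.03      ] [0.46156018 0.09203807 0.03      ]
```

Both views agree on A ≈ (0.537, 0.322) and B ≈ (0.548, 0.1275). Closing along y keeps the gripper body away from the flap, so I turn the tool and hover over A for a close check.

arm_command(xyz=[[0,0.02,0],[0,0.05,0],[0,0.08,0],[0,0.095,0],[0,0.095,0],[0,0.095,0],[0,0.095,0],[0,0.095,0],[0,0.095,0],[0,0.095,-0.04],[0,0.095,-0.08],[0,0.095,-0.12],[0.02,0.095,-0.16],[0.05,0.095,-0.2],[0.068,0.095,-0.23],[0.068,0.095,-0.23],[0.068,0.095,-0.23],[0.068,0.095,-0.23]], rot=[[0,0,1.571],[0,0,1.571],[0,0,1.571],[0,0,1.571],[0,0,1.571],[0,0,1.571],[0,0,1.571],[0,0,1.571],[0,0,1.571],[0,0,1.571],[0,0,1.571],[0,0,1.571],[0,0,1.571],[0,0,1.571],[0,0,1.571],[0,0,1.571],[0,0,1.571],[0,0,1.571]], grip=0.41)

```text
time: 18.62
ee_pos: [0.5367, 0.3216, 0.1503]
eef_rot: [0.02, 1.0, 0.0, 0.0]
ft_force: [0.2, -0.7, 0.8]
width: 0.0359
grip_force: 0.0
```

```bash
python3 - <<'E'
from h import *
s=r.read_state(); print(s["ee_pos"].round(4),s["eef_rot"].round(3),s["joint_positions"].round(2),s["width"])
im,T=snap("wrist","w6.png"); print(T[:3,3].round(3))
print(find("block1","wrist",T,n=6))
E
```

```text
[0.5367 0.3216 0.1503] [0.02 1.   0.   0.  ] [-0.81  0.38  0.25  1.57 -0.1   1.21  0.99] 0.0358523243007716
[0.457 0.324 0.313]
[(0.87, [0.5382, 0.3222, 0.012]), (0.65, [0.5463, 0.1305, 0.0071])]
```

View pics/w6.png

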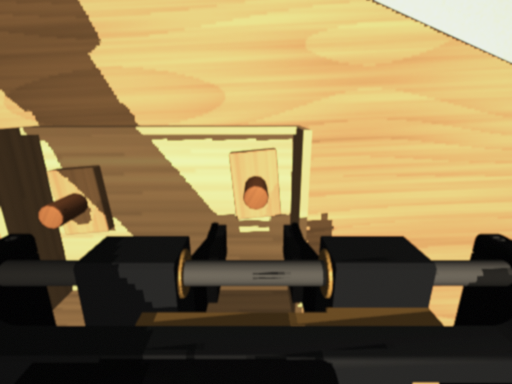

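The knob is centred between the fingers at (256,190), and the left wall is clear. I go down and grip.

arm_command(xyz=[[0.001,0,-0.04],[0.001,0,-0.07],[0.001,0,-0.09],[0.001,0,-0.105],[0.001,0,-0.117],[0.001,0,-0.117],[0.001,0,-0.117]], rot=[[0,0,0],[0,0,0],[0,0,0],[0,0,0],[0,0,0],[0,0,0],[0,0,0]], grip=0.41)

```text
time: 19.3
ee_pos: [0.5376, 0.3219, 0.0338]
eef_rot: [0.02, 1.0, 0.001, 0.0]
ft_force: [-0.1, -0.1, 1.2]
width: 0.0355
grip_force: 0.0
```

arm_command(xyz=[[0,0,0],[0,0,0],[0,0,0],[0,0,0],[0,0,0],[0,0,0],[0,0,0.01],[0,0,0.03],[0,0,0.06],[0,0,0.1],[0,0,0.117],[0,0,0.117]], rot=[[0,0,0],[0,0,0],[0,0,0],[0,0,0],[0,0,0],[0,0,0],[0,0,0],[0,0,0],[0,0,0],[0,0,0],[0,0,0],[0,0,0]], grip=0, squeeze=25)

```text
time: 20.3
ee_pos: [0.5396, 0.3224, 0.1556]
eef_rot: [0.02, 1.0, 0.003, 0.003]
ft_force: [0.3, 0.4, -1.0]
width: 0.0231
grip_force: 25.0
```

```bash
python3 - <<'E'
from h import *
im,T=snap("wrist"); s=r.read_state(); print(s["ee_pos"].round(4),s["width"],s["joint_positions"].round(2))
print(find("block1","wrist",T,n=6))
ims,Ts=snap("scene")
for l in "carrier_in carrier_post rail".split(): print(l,find(l,"scene",Ts,n=2))
im,T=snap("top")
for l in "carrier_in carrier_post rail".split(): print(l,find(l,"top",T,n=2))
E
```

```text
[0.5385 0.3219 0.1527] 0.023262251694570035 [-0.81  0.38  0.25  1.56 -0.1   1.21  0.99]
[(0.75, [0.5363, 0.3205, 0.1299]), (0.71, [0.5543, 0.1278, 0.0048])]
carrier_in [(0.8, [0.5531, -0.1868, 0.0325])]
carrier_post [(0.56, [0.44, -0.1764, 0.0898])]
rail [(0.92, [0.5496, -0.2773, 0.0005])]
carrier_in [(0.92, [0.5479, -0.1908, 0.0319])]
carrier_post []
rail [(0.83, [0.5431, -0.2725, -0.0006])]
```

arm_command(xyz=[[-0.03,-0.01,0.02],[-0.06,-0.04,0.03],[-0.065,-0.08,0.03],[-0.065,-0.12,0.03],[-0.065,-0.16,0.03],[-0.065,-0.2,0.03],[-0.065,-0.24,0.03],[-0.065,-0.28,0.03],[-0.065,-0.32,0.03],[-0.06,-0.36,0.03],[-0.04,-0.39,0.03],[-0.02,-0.42,0.02],[0,-0.45,0],[0.016,-0.4825,-0.02],[0.016,-0.4825,-0.03],[0.016,-0.4825,-0.03],[0.016,-0.4825,-0.03],[0.016,-0.4825,-0.03]], rot=[[0,0,0],[0,0,0],[0,0,0],[0,0,0],[0,0,-0.133],[0,0,-0.133],[0,0,-0.133],[0,0,-0.133],[0,0,-0.133],[0,0,-0.133],[0,0,-0.133],[0,0,-0.133],[0,0,-0.133],[0,0,-0.133],[0,0,-0.133],[0,0,-0.133],[0,0,-0.133],[0,0,-0.133]])

```text
time: 22.3
ee_pos: [0.5536, -0.1601, 0.1204]
eef_rot: [0.086, 0.996, 0.0, 0.0]
ft_force: [-0.0, 0.2, -1.1]
width: 0.0231
grip_force: 25.0
```

```bash
python3 - <<'E'
from h import *
im,T=snap("wrist","w7.png"); s=r.read_state(); print(s["ee_pos"].round(4),s["width"],s["joint_positions"].round(2),s["eef_rot"].round(3))
for l in "carrier_in block1".split(): print(l,find(l,"wrist",T,n=6))
E
```

```text
[ 0.5538 -0.16    0.1208] 0.02308714316958859 [-0.31  0.34  0.62  1.75 -0.22  1.12  1.78] [0.085 0.996 0.001 0.001]
carrier_in [(0.84, [0.549, -0.1843, 0.0351])]
block1 [(0.87, [0.5544, -0.1595, 0.0938])]
```

View pics/w7.png

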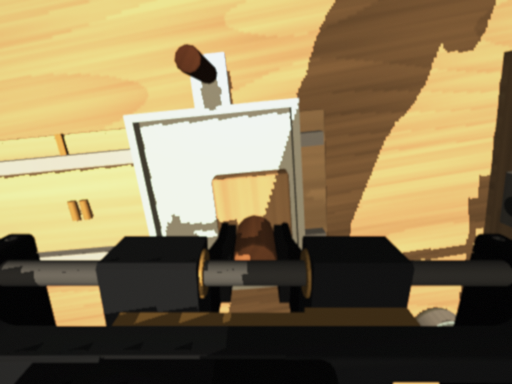

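The block hangs level over the left half of the tray, with its edge at column 290 inside the wall and lined up with the tray. I set it down.

arm_command(xyz=[[0,-0.001,-0.03],[0,-0.001,-0.045],[0,-0.001,-0.055],[0,-0.001,-0.06],[0,-0.001,-0.06],[0,-0.001,-0.06],[0,-0.001,-0.06]], rot=[[0,0,0],[0,0,0],[0,0,0],[0,0,0],[0,0,0],[0,0,0],[0,0,0]])

```text
time: 23.03
ee_pos: [0.5539, -0.1622, 0.0604]
eef_rot: [0.086, 0.996, 0.0, 0.001]
ft_force: [0.2, -0.7, -1.0]
width: 0.023
grip_force: 25.0
```

arm_command(xyz=[[0,0,0],[0,0,0],[0,0,0],[0,0,0],[0,0,0],[0,0,0.02],[0,0,0.05],[0,0,0.09],[0,0,0.1],[0,0,0.1]], rot=[[0,0,0],[0,0,0],[0,0,0],[0,0,0],[0,0,0],[0,0,0],[0,0,0],[0,0,0],[0,0,0],[0,0,0]], grip=0.45)

```text
time: 23.87
ee_pos: [0.5553, -0.1629, 0.1632]
eef_rot: [0.086, 0.996, 0.0, 0.003]
ft_force: [0.3, 0.9, -0.6]
width: 0.0392
grip_force: 0.0
```

```bash
python3 - <<'E'
from h import *
s=r.read_state(); print(s["ee_pos"].round(4),s["width"])
im,T=snap("wrist")
for l in "carrier_in block1".split(): print(l,find(l,"wrist",T,n=6))
im,T=snap("top")
for l in "carrier_in block1 flap_handle stay_pin".split(): print(l,find(l,"top",T,n=6))
E
```

```text
[ 0.5553 -0.1629  0.1632] 0.03923454310533837
carrier_in [(0.92, [0.5532, -0.1839, 0.0373])]
block1 [(0.55, [0.5541, -0.1603, 0.0343]), (0.41, [0.4396, -0.1782, 0.0837])]
carrier_in []
block1 [(0.67, [0.5459, 0.1319, 0.0071]), (0.38, [0.7495, -0.1689, -0.0019])]
flap_handle [(0.9, [0.6234, 0.2287, 0.3298])]
stay_pin [(0.61, [0.6136, 0.0156, 0.1306])]
```

arm_command(xyz=[[-0.03,0.02,0.01],[-0.06,0.05,0.02],[-0.065,0.09,0.02],[-0.065,0.13,0.02],[-0.065,0.17,0.02],[-0.065,0.21,0.02],[-0.065,0.25,0.02],[-0.065,0.289,0.02],[-0.04,0.2895,0.01],[-0.01,0.2895,-0.01],[-0.005,0.2895,-0.02],[-0.005,0.2895,-0.02],[-0.005,0.2895,-0.02],[-0.005,0.2895,-0.02]], rot=[[0,0,0.133],[0,0,0.133],[0,0,0.133],[0,0,0.133],[0,0,0.133],[0,0,0.133],[0,0,0.133],[0,0,0.133],[0,0,0.133],[0,0,0.133],[0,0,0.133],[0,0,0.133],[0,0,0.133],[0,0,0.133]], grip=0.41)

```text
time: 25.43
ee_pos: [0.5479, 0.1271, 0.1402]
eef_rot: [0.02, 1.0, 0.0, 0.0]
ft_force: [0.8, 0.6, 0.1]
width: 0.0356
grip_force: 0.0
```

```bash
python3 - <<'E'
from h import *
s=r.read_state(); print(s["ee_pos"].round(4),s["width"])
im,T=snap("wrist","w8.png"); print(find("block1","wrist",T,n=6))
im=cv2.imread("pics/w8.png"); cv2.imwrite("pics/w8.png",cv2.convertScaleAbs(im,alpha=1.8))
E
```

```text
[0.5479 0.1271 0.1402] 0.035581428753103744
[(0.64, [0.548, 0.1286, 0.0069])]
```

View pics/w8.png

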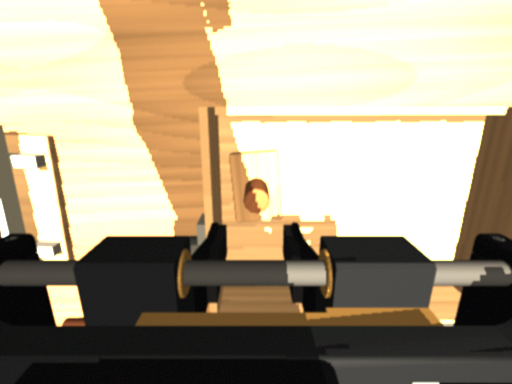

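The knob is centred at (257,195), and the box's right wall (columns 200–218) clears the left finger. I descend and grip.

arm_command(xyz=[[0,0.001,-0.04],[0,0.001,-0.07],[0,0.001,-0.09],[0,0.001,-0.107],[0,0.001,-0.107],[0,0.001,-0.107]], rot=[[0,0,0],[0,0,0],[0,0,0],[0,0,0],[0,0,0],[0,0,0]], grip=0.41)

```text
time: 26.03
ee_pos: [0.548, 0.1283, 0.0332]
eef_rot: [0.02, 1.0, 0.0, -0.0]
ft_force: [0.5, -0.7, 0.7]
width: 0.0356
grip_force: 0.0
```

arm_command(xyz=[[0,0,0],[0,0,0],[0,0,0],[0,0,0],[0,0,0],[0,0,0],[0,0,0.01],[0,0,0.03],[0,0,0.06],[0,0,0.1],[0,0,0.117],[0,0,0.117]], rot=[[0,0,0],[0,0,0],[0,0,0],[0,0,0],[0,0,0],[0,0,0],[0,0,0],[0,0,0],[0,0,0],[0,0,0],[0,0,0],[0,0,0]], grip=0, squeeze=25)

```text
time: 27.03
ee_pos: [0.5508, 0.1288, 0.1552]
eef_rot: [0.02, 1.0, 0.002, 0.004]
ft_force: [1.6, -0.4, -1.1]
width: 0.0233
grip_force: 25.0
```

arm_command(xyz=[[-0.03,0,0.03],[-0.06,-0.02,0.04],[-0.065,-0.06,0.04],[-0.065,-0.1,0.04],[-0.065,-0.14,0.04],[-0.065,-0.18,0.04],[-0.06,-0.22,0.04],[-0.04,-0.25,0.04],[-0.02,-0.28,0.04],[0,-0.31,0.04],[0,-0.347,0.04],[0,-0.347,0.03],[0,-0.347,0],[0,-0.347,-0.02],[0,-0.347,-0.02],[0,-0.347,-0.02]], rot=[[0,0,0],[0,0,0],[0,0,0],[0,0,-0.112],[0,0,-0.112],[0,0,-0.112],[0,0,-0.112],[0,0,-0.112],[0,0,-0.112],[0,0,-0.112],[0,0,-0.112],[0,0,-0.112],[0,0,-0.112],[0,0,-0.112],[0,0,-0.112],[0,0,-0.112]])

```text
time: 28.37
ee_pos: [0.5475, -0.2185, 0.1292]
eef_rot: [0.076, 0.997, 0.0, -0.001]
ft_force: [0.2, -0.5, -0.2]
width: 0.0234
grip_force: 25.0
```

```bash
python3 - <<'E'
from h import *
s=r.read_state(); print(s["ee_pos"].round(4),s["width"])
im,T=snap("wrist","w9.png"); print(find("block1","wrist",T,n=6),find("carrier_in","wrist",T))
E
```

```text
[ 0.5475 -0.2185  0.1292] 0.023437443475748124
[(0.98, [0.5494, -0.162, 0.0341]), (0.79, [0.5459, -0.2166, 0.0999])] []
```

View pics/w9.png

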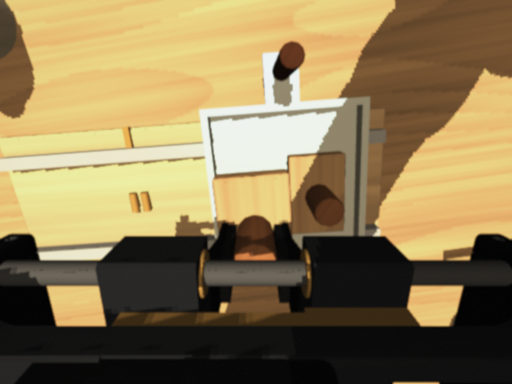

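Block A stands flat in the tray at (318,190), and the held block is over the free half next to it. I lower it.

arm_command(xyz=[[0,0,-0.035],[0,0,-0.05],[0,0,-0.06],[0,0,-0.066],[0,0,-0.07],[0,0,-0.07],[0,0,-0.07]], rot=[[0,0,0],[0,0,0],[0,0,0],[0,0,0],[0,0,0],[0,0,0],[0,0,0]])

```text
time: 29.1
ee_pos: [0.549, -0.219, 0.0606]
eef_rot: [0.076, 0.997, -0.0, 0.001]
ft_force: [0.1, -0.4, -0.9]
width: 0.0234
grip_force: 25.0
```

arm_command(xyz=[[0,0,0],[0,0,0],[0,0,0],[0,0,0],[0,0,0],[0,0,0.02],[0,0,0.05],[0,0,0.09],[0,0,0.13],[0,0,0.17],[0,0,0.17]], rot=[[0,0,0],[0,0,0],[0,0,0],[0,0,0],[0,0,0],[0,0,0],[0,0,0],[0,0,0],[0,0,0],[0,0,0],[0,0,0]], grip=0.42)

```text
time: 30.02
ee_pos: [0.551, -0.2205, 0.2377]
eef_rot: [0.076, 0.997, -0.001, 0.005]
ft_force: [0.9, -0.6, 0.4]
width: 0.0366
grip_force: 0.0
```

```bash
python3 - <<'E'
from h import *
s=r.read_state(); print(s["ee_pos"].round(4),s["width"])
im,T=snap("wrist","w10.png")
for l in "block1 carrier_in carrier_post".split(): print(l,find(l,"wrist",T,n=6))
im,T=snap("top")
for l in "carrier_in block1 carrier_post flap_handle stay_pin".split(): print(l,find(l,"top",T,n=6))
im,T=snap("scene")
for l in "block1 carrier_in carrier_post flap_handle stay_pin".split(): print(l,find(l,"scene",T,n=6))
E
```

```text
[ 0.551  -0.2205  0.2377] 0.036568348657263175
block1 [(0.7, [0.5524, -0.1634, 0.035]), (0.66, [0.5501, -0.2165, 0.0319])]
carrier_in [(0.96, [0.5541, -0.1854, 0.0349])]
carrier_post [(0.58, [0.4411, -0.1783, 0.0883])]
carrier_in [(0.58, [0.5479, -0.1895, 0.0324])]
block1 [(0.79, [0.5466, -0.1607, 0.0348]), (0.53, [0.3488, -0.4382, 0.0018]), (0.45, [0.5453, -0.2157, 0.0355])]
carrier_post [(0.95, [0.44, -0.1756, 0.0872])]
flap_handle [(0.68, [0.6249, 0.227, 0.3291])]
stay_pin [(0.55, [0.6153, 0.0139, 0.1328])]
block1 [(0.76, [0.5571, -0.1604, 0.035]), (0.49, [0.5472, -0.2143, 0.0324])]
carrier_in [(0.56, [0.5542, -0.1886, 0.0333])]
carrier_post [(0.85, [0.4419, -0.177, 0.0924]), (0.61, [0.578, 0.2277, 0.0023]), (0.27, [0.6195, 0.0162, 0.1352])]
flap_handle []
stay_pin [(0.44, [0.6165, 0.0154, 0.1353]), (0.38, [0.5778, 0.228, -0.0016])]
```

View pics/w10.png

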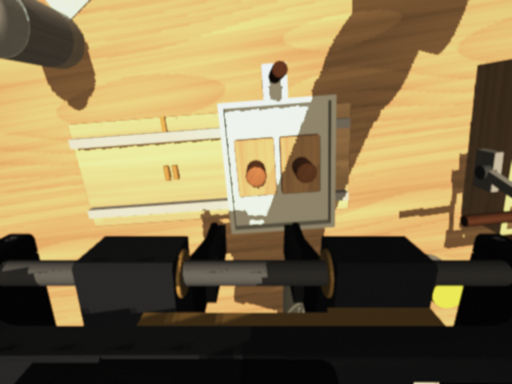

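Both blocks stand side by side in the tray at (257,170) and (304,168). The post is at (278,72) and the bottle lies beyond the rail. I grip the post closing along x, which keeps the gripper body clear of the bottle.

arm_command(xyz=[[-0.03,0.01,0.02],[-0.06,0.02,0.02],[-0.09,0.03,0.02],[-0.108,0.0415,0.02],[-0.108,0.0415,0.02],[-0.108,0.0415,0.02],[-0.108,0.0415,0.02],[-0.108,0.0415,0.02],[-0.108,0.0415,0.02],[-0.108,0.0415,0.02],[-0.108,0.0415,0.02],[-0.108,0.0415,0.02],[-0.108,0.0415,-0.01],[-0.108,0.0415,-0.05],[-0.108,0.0415,-0.06],[-0.108,0.0415,-0.06]], rot=[[0,0,-1.504],[0,0,-1.504],[0,0,-1.504],[0,0,-1.504],[0,0,-1.504],[0,0,-1.504],[0,0,-1.504],[0,0,-1.504],[0,0,-1.504],[0,0,-1.504],[0,0,-1.504],[0,0,-1.504],[0,0,-1.504],[0,0,-1.504],[0,0,-1.504],[0,0,-1.504]], grip=0.9)

```text
time: 32.15
ee_pos: [0.4385, -0.1769, 0.1675]
eef_rot: [0.737, 0.676, -0.002, -0.002]
ft_force: [0.5, -0.7, 0.7]
width: 0.0783
grip_force: 0.0
```

```bash
python3 - <<'E'
from h import *
s=r.read_state(); print(s["ee_pos"].round(4),s["width"],s["joint_positions"].round(2))
im,T=snap("wrist")
for l in "carrier_post water_bottle".split(): print(l,find(l,"wrist",T,n=6))
im,T=snap("top")
for l in "carrier_in block1 water_bottle".split(): print(l,find(l,"top",T,n=6))
E
```

```text
[ 0.4385 -0.1769  0.1675] 0.0782779491795194 [-0.4   0.02  0.7   1.95 -0.01  1.18  0.22]
carrier_post [(0.68, [0.4396, -0.1811, 0.0844])]
water_bottle []
carrier_in [(0.61, [0.55, -0.1891, 0.0347])]
block1 [(0.53, [0.5491, -0.1616, 0.0306]), (0.41, [0.7624, 0.025, 0.0009])]
water_bottle [(0.63, [0.3509, -0.4378, 0.0004])]
```

arm_command(xyz=[[0,-0.001,-0.04],[0,-0.001,-0.075],[0,-0.001,-0.102],[0,-0.001,-0.102],[0,-0.001,-0.102]], rot=[[0,0,0],[0,0,0],[0,0,0],[0,0,0],[0,0,0]])

```text
time: 32.92
ee_pos: [0.4399, -0.1784, 0.0678]
eef_rot: [0.737, 0.676, -0.001, -0.0]
ft_force: [-0.6, -0.2, 0.4]
width: 0.0783
grip_force: 0.0
```

arm_command(xyz=[[0,0,0],[0,0,0],[0,0,0],[0,0,0],[0,0,0],[0,0,0],[0,0,0],[0,0,0],[0,0,0],[0,0,0],[0,0,0],[0,0,0],[0,0,0]], rot=[[0,0,0],[0,0,0],[0,0,0],[0,0,0],[0,0,0],[0,0,0],[0,0,0],[0,0,0],[0,0,0],[0,0,0],[0,0,0],[0,0,0],[0,0,0]], grip=0, squeeze=35)

```text
time: 34.0
ee_pos: [0.4426, -0.1784, 0.068]
eef_rot: [0.736, 0.677, 0.001, 0.002]
ft_force: [10.9, -2.8, -8.9]
width: 0.0153
grip_force: 35.0
```

arm_command(xyz=[[0.002,-0.003,0],[0.002,-0.008,0],[0.001,-0.015,0],[0.001,-0.023,0],[0,-0.032,0],[0,-0.041,0],[-0.001,-0.05,0],[-0.002,-0.059,0],[-0.003,-0.068,0],[-0.004,-0.077,0],[-0.004,-0.086,0],[-0.005,-0.095,0],[-0.006,-0.104,0],[-0.007,-0.113,0],[-0.008,-0.122,0],[-0.008,-0.131,0],[-0.009,-0.139,0],[-0.01,-0.145,0],[-0.01,-0.149,0],[-0.01,-0.15,0]], rot=[[0,0,0],[0,0,0],[0,0,0],[0,0,0],[0,0,0],[0,0,0],[0,0,0],[0,0,0],[0,0,0],[0,0,0],[0,0,0],[0,0,0],[0,0,0],[0,0,0],[0,0,0],[0,0,0],[0,0,0],[0,0,0],[0,0,0],[0,0,0]])

```text
time: 35.67
ee_pos: [0.431, -0.3288, 0.0679]
eef_rot: [0.737, 0.676, 0.0, 0.0]
ft_force: [2.5, 3.9, 7.6]
width: 0.0157
grip_force: 35.0
```

arm_command(xyz=[[0,0,0],[0,0,0],[0,0,0],[0,0,0]], rot=[[0,0,0],[0,0,0],[0,0,0],[0,0,0]])

```text
time: 36.0
ee_pos: [0.431, -0.3287, 0.0679]
eef_rot: [0.736, 0.677, 0.0, 0.001]
ft_force: [4.1, -0.3, 4.3]
width: 0.0154
grip_force: 35.0
```

```bash
python3 - <<'E'
from h import *
s=r.read_state(); print(s["ee_pos"].round(4),s["width"])
for c in("top","scene"):
    im,T=snap(c)
    for l in "carrier_in block1 carrier_post water_bottle".split(): print(l,find(l,c,T,n=4))
E
```

```text
[ 0.431  -0.3287  0.0679] 0.01537129329435747
carrier_in [(0.67, [0.5365, -0.3377, 0.0312])]
block1 [(0.78, [0.5369, -0.3663, 0.0336]), (0.7, [0.5362, -0.3077, 0.0328])]
carrier_post [(0.57, [0.4262, -0.3273, 0.0843])]
water_bottle []
carrier_in [(0.56, [0.5418, -0.3399, 0.0356])]
block1 [(0.72, [0.4304, -0.3274, 0.0897]), (0.58, [0.5398, -0.3118, 0.0359])]
carrier_post [(0.9, [0.4311, -0.327, 0.0876])]
water_bottle [(0.78, [0.3556, -0.444, 0.001]), (0.49, [0.6779, 0.2221, 0.0774])]
```

arm_command(xyz=[[0,0,0],[0,0,0],[0,0,0],[0,0,0],[0,0,0],[0,0,0.03],[0,0,0.07],[0,0,0.11],[0,0,0.15],[0,0.01,0.19],[0,0.04,0.21],[0,0.08,0.24],[0,0.12,0.27],[0,0.16,0.3],[0,0.2,0.32],[0,0.24,0.34],[0,0.28,0.36],[0,0.32,0.37],[0,0.36,0.37],[0,0.4,0.37]], rot=[[0,0,0],[0,0,0],[0,0,0],[0,0,0],[0,0,0],[0,0,0.045],[0,0,0.045],[0,0,0.045],[0,0,0.045],[0,0,0.045],[0,0,0.045],[0,0,0.045],[0,0,0.045],[0,0,0.045],[0,0,0.045],[0,0,0.045],[0,0,0.045],[0,0,0.045],[0,0,0.045],[0,0,0.045]], grip=0.7)

```text
time: 38.17
ee_pos: [0.4299, 0.045, 0.4369]
eef_rot: [0.721, 0.693, 0.001, 0.0]
ft_force: [1.7, -0.2, 0.0]
width: 0.0609
grip_force: 0.0
```

arm_command(xyz=[[0.03,0.03,0],[0.06,0.06,0],[0.09,0.09,0],[0.12,0.12,0],[0.15,0.14,0],[0.18,0.154,0],[0.195,0.154,0],[0.195,0.154,0],[0.195,0.154,0],[0.195,0.154,0]], rot=[[0,0,0],[0,0,0],[0,0,0],[0,0,0],[0,0,0],[0,0,0],[0,0,0],[0,0,0],[0,0,0],[0,0,0]])

```text
time: 39.0
ee_pos: [0.6249, 0.197, 0.4359]
eef_rot: [0.721, 0.693, -0.0, 0.0]
ft_force: [-0.3, 0.4, 0.1]
width: 0.0609
grip_force: 0.0
```

```bash
python3 - <<'E'
from h import *
s=r.read_state(); print(s["ee_pos"].round(4),s["width"],s["eef_rot"].round(3))
for c in("top","scene","wrist"):
    im,T=snap(c,"s11.png" if c=="scene" else None)
    for l in "carrier_in block1 carrier_post flap_handle stay_pin".split(): print(l,find(l,c,T,n=4))
E
```

```text
[0.6249 0.197  0.4359] 0.06090440451218648 [ 0.721  0.693 -0.     0.   ]
carrier_in [(0.93, [0.5373, -0.3361, 0.0304])]
block1 [(0.86, [0.5344, -0.3089, 0.0313]), (0.74, [0.5367, -0.3665, 0.034])]
carrier_post [(0.84, [0.4286, -0.3278, 0.0899]), (0.27, [0.5375, -0.3682, 0.0324])]
flap_handle [(0.31, [0.6793, 0.2285, 0.0726])]
stay_pin [(0.84, [0.6139, 0.0139, 0.1315])]
carrier_in [(0.62, [0.5419, -0.3388, 0.0347])]
block1 [(0.75, [0.5414, -0.309, 0.0385]), (0.68, [0.5367, -0.369, 0.0327])]
carrier_post [(0.96, [0.4315, -0.3268, 0.0894])]
flap_handle [(0.74, [0.6279, 0.2249, 0.3304])]
stay_pin [(0.52, [0.6185, 0.0122, 0.1373])]
carrier_in []
block1 []
carrier_post []
flap_handle [(0.84, [0.6293, 0.2217, 0.3226])]
stay_pin [(0.71, [0.6134, 0.0092, 0.14])]
```

View pics/s11.png

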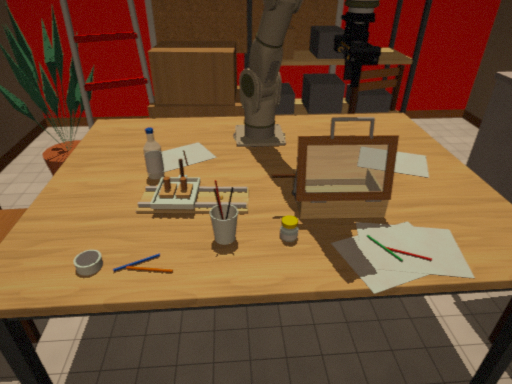

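The scene shows the tray at the next station with both blocks standing at (167,185) and (183,185), and the flap still propped. Next I grip the handle.

arm_command(xyz=[[0.001,0.028,0],[0.001,0.028,-0.04],[0.001,0.028,-0.08],[0.001,0.028,-0.11],[0.001,0.028,-0.127],[0.001,0.028,-0.127],[0.001,0.028,-0.127]], rot=[[0,0,0],[0,0,0],[0,0,0],[0,0,0],[0,0,0],[0,0,0],[0,0,0]], grip=0.7)

```text
time: 40.48
ee_pos: [0.626, 0.2255, 0.3087]
eef_rot: [0.721, 0.693, -0.0, -0.0]
ft_force: [-0.3, 0.3, 1.6]
width: 0.0607
grip_force: 0.0
```

arm_command(xyz=[[0,0,0],[0,0,0],[0,0,0],[0,0,0],[0,0,0],[0,0,0],[0,0,0],[0,0,0],[0,0,0],[0,0,0],[0,0,0]], rot=[[0,0,0],[0,0,0],[0,0,0],[0,0,0],[0,0,0],[0,0,0],[0,0,0],[0,0,0],[0,0,0],[0,0,0],[0,0,0]], grip=0, squeeze=12)

```text
time: 41.4
ee_pos: [0.6262, 0.2256, 0.3087]
eef_rot: [0.721, 0.693, -0.0, -0.0]
ft_force: [-0.8, -0.5, 1.1]
width: 0.0114
grip_force: 12.0
```

arm_command(xyz=[[0.008,0,0.001],[0.016,0,0.003],[0.024,-0.001,0.004],[0.032,-0.001,0.005],[0.04,-0.001,0.006],[0.047,-0.002,0.006],[0.05,-0.002,0.006],[0.051,-0.002,0.006],[0.051,-0.002,0.006]], rot=[[0,0,0],[0,0,0],[0,0,0],[0,0,0],[0,0,0],[0,0,0],[0,0,0],[0,0,0],[0,0,0]])

```text
time: 42.15
ee_pos: [0.6749, 0.2237, 0.3147]
eef_rot: [0.721, 0.693, -0.002, -0.002]
ft_force: [-16.6, -3.4, 5.8]
width: 0.0112
grip_force: 12.0
```

arm_command(xyz=[[-0.001,0,0],[-0.001,0,0],[-0.001,0,0],[-0.001,0,0],[-0.001,0,0],[-0.001,0,0],[-0.001,0,0.04],[-0.001,0,0.08],[-0.001,0,0.11],[-0.02,-0.02,0.11],[-0.05,-0.05,0.11],[-0.08,-0.08,0.1],[-0.08,-0.12,0.08],[-0.08,-0.16,0.04],[-0.07,-0.2,0],[-0.058,-0.213,-0.04],[-0.058,-0.213,-0.08],[-0.058,-0.213,-0.08],[-0.058,-0.213,-0.08]], rot=[[0,0,0],[0,0,0],[0,0,0],[0,0,0],[0,0,0],[0,0,0],[0,0,0],[0,0,0],[0,0,0],[0,0,0],[0,0,0],[0,0,0],[0,0,0],[0,0,0],[0,0,0],[0,0,0],[0,0,0],[0,0,0],[0,0,0]], grip=0.6)

```text
time: 43.73
ee_pos: [0.6166, 0.0082, 0.2283]
eef_rot: [0.722, 0.692, -0.004, -0.002]
ft_force: [-1.6, 0.5, -0.9]
width: 0.0521
grip_force: 0.0
```

```bash
python3 - <<'E'
from h import *
s=r.read_state(); print(s["ee_pos"].round(4),s["width"],s["eef_rot"].round(3))
for c in("top","scene"):
    im,T=snap(c)
    for l in "flap_handle stay_pin".split(): print(l,find(l,c,T,n=4))
E
```

```text
[0.6166 0.0082 0.2283] 0.05214908814406135 [ 0.722  0.692 -0.004 -0.002]
flap_handle [(0.98, [0.6761, 0.225, 0.3366])]
stay_pin [(0.69, [0.5436, -0.2755, 0.0012]), (0.64, [0.5379, -0.368, 0.0343])]
flap_handle [(0.55, [0.6766, 0.2215, 0.3363])]
stay_pin [(0.65, [0.6204, 0.0131, 0.1359])]
```

arm_command(xyz=[[0,0,-0.04],[0,0,-0.08],[0,0,-0.11],[0,0,-0.121],[0,0,-0.121]], rot=[[0,0,0],[0,0,0],[0,0,0],[0,0,0],[0,0,0]])

```text
time: 44.45
ee_pos: [0.6183, 0.0111, 0.1122]
eef_rot: [0.721, 0.693, -0.001, -0.001]
ft_force: [-0.6, 0.8, 0.5]
width: 0.052
grip_force: 0.0
```

arm_command(xyz=[[0,0,0],[0,0,0],[0,0,0],[0,0,0],[0,0,0],[0,0,0],[0,0,0],[0,0,0],[0,0,0],[0,0,0]], rot=[[0,0,0],[0,0,0],[0,0,0],[0,0,0],[0,0,0],[0,0,0],[0,0,0],[0,0,0],[0,0,0],[0,0,0]], grip=0, squeeze=12)

```text
time: 45.28
ee_pos: [0.619, 0.0105, 0.1138]
eef_rot: [0.721, 0.693, -0.0, -0.0]
ft_force: [-4.6, -0.1, 5.2]
width: 0.0113
grip_force: 12.0
```

```bash
python3 - <<'E'
import numpy as np
c,s=np.cos(.04),-np.sin(.04)
print([[round(float(v),3) for v in (c*(-.085*np.cos(t)-.0257),s*(-.085*np.cos(t)-.0257),.085*np.sin(t)-.081)] for t in np.linspace(1.878,-.02,18)[1:]])
E
```

```text
[[-0.009, 0.0, 0.002], [-0.019, 0.001, 0.004], [-0.028, 0.001, 0.004], [-0.037, 0.001, 0.003], [-0.047, 0.002, 0.001], [-0.056, 0.002, -0.002], [-0.064, 0.003, -0.005], [-0.073, 0.003, -0.01], [-0.08, 0.003, -0.016], [-0.087, 0.003, -0.022], [-0.093, 0.004, -0.03], [-0.099, 0.004, -0.037], [-0.103, 0.004, -0.046], [-0.106, 0.004, -0.055], [-0.109, 0.004, -0.064], [-0.11, 0.004, -0.073], [-0.111, 0.004, -0.083]]
```

arm_command(xyz=[[-0.009,0,0.002],[-0.019,0.001,0.004],[-0.028,0.001,0.004],[-0.037,0.001,0.003],[-0.047,0.002,0.001],[-0.056,0.002,-0.002],[-0.064,0.003,-0.005],[-0.073,0.003,-0.01],[-0.08,0.003,-0.016],[-0.087,0.003,-0.022],[-0.093,0.004,-0.03],[-0.099,0.004,-0.037],[-0.103,0.004,-0.046],[-0.106,0.004,-0.055],[-0.109,0.004,-0.064],[-0.11,0.004,-0.073],[-0.111,0.004,-0.082],[-0.111,0.004,-0.083],[-0.111,0.004,-0.083]], rot=[[0,0,0],[0,0,0],[0,0,0],[0,0,0],[0,0,0],[0,0,0],[0,0,0],[0,0,0],[0,0,0],[0,0,0],[0,0,0],[0,0,0],[0,0,0],[0,0,0],[0,0,0],[0,0,0],[0,0,0],[0,0,0],[0,0,0]])

```text
time: 46.87
ee_pos: [0.5082, 0.0147, 0.0301]
eef_rot: [0.721, 0.693, -0.0, -0.0]
ft_force: [-0.6, 1.9, -1.7]
width: 0.0115
grip_force: 12.0
```

```bash
python3 - <<'E'
from h import *
s=r.read_state(); print(s["ee_pos"].round(4),s["width"],s["ft_force"])
for c in("top","scene"):
    im,T=snap(c)
    for l in "flap_handle stay_pin".split(): print(l,find(l,c,T,n=4))
E
```

```text
[0.5082 0.0147 0.0301] 0.011495884429259208 [-0.62148859  1.94643868 -1.66305684]
flap_handle [(0.82, [0.6739, 0.2237, 0.3335]), (0.36, [0.5403, -0.3393, 0.0299])]
stay_pin []
flap_handle [(0.78, [0.6763, 0.2244, 0.3348]), (0.74, [0.7653, 0.0276, -0.0018]), (0.49, [0.4314, -0.3235, 0.09])]
stay_pin []
```

arm_command(xyz=[[0,0,0],[0,0,0],[0,0,0],[0,0,0],[0,0,0],[0,0,0.04],[0,0,0.08],[0,0,0.12],[0,0,0.16],[0,0,0.2],[0,0,0.24],[0,0,0.28],[0,0,0.32],[0,0.03,0.35],[0,0.06,0.37],[0,0.1,0.38],[0.02,0.13,0.38],[0.05,0.16,0.38],[0.08,0.19,0.38],[0.1,0.2,0.38]], rot=[[0,0,0],[0,0,0],[0,0,0],[0,0,0],[0,0,0],[0,0,0],[0,0,0],[0,0,0],[0,0,0],[0,0,0],[0,0,0],[0,0,0],[0,0,0],[0,0,0],[0,0,0],[0,0,0],[0,0,0],[0,0,0],[0,0,0],[0,0,0]], grip=0.6)

```text
time: 48.83
ee_pos: [0.609, 0.2195, 0.409]
eef_rot: [0.719, 0.695, -0.0, -0.001]
ft_force: [0.2, 0.5, 0.3]
width: 0.0522
grip_force: 0.0
```

```bash
python3 - <<'E'
from h import *
s=r.read_state(); print(s["ee_pos"].round(4),s["width"],s["ft_force"],s["eef_rot"])
for c in("top","scene"):
    im,T=snap(c)
    for l in "flap_handle stay_pin".split(): print(l,find(l,c,T,n=4))
E
```

```text
[0.609  0.2195 0.409 ] 0.052161874210691 [0.23677333 0.53918006 0.3259564 ] [ 7.19318243e-01  6.94679970e-01 -3.17900682e-04 -9.50678750e-04]
flap_handle [(0.75, [0.75, -0.1666, -0.0001]), (0.65, [0.6737, 0.2266, 0.3375])]
stay_pin [(0.65, [0.5065, 0.0177, 0.0514]), (0.59, [0.5347, -0.3109, 0.03]), (0.41, [0.5342, -0.3694, 0.0365])]
flap_handle [(0.93, [0.6764, 0.2229, 0.3339])]
stay_pin [(0.69, [0.5081, 0.0169, 0.0562])]
```

arm_command(xyz=[[0.035,0.007,0],[0.067,0.007,0],[0.067,0.007,0],[0.067,0.007,-0.03],[0.067,0.007,-0.06],[0.067,0.007,-0.085],[0.067,0.007,-0.095],[0.067,0.007,-0.095],[0.067,0.007,-0.095]], rot=[[0,0,0],[0,0,0],[0,0,0],[0,0,0],[0,0,0],[0,0,0],[0,0,0],[0,0,0],[0,0,0]], grip=0.6)

```text
time: 49.88
ee_pos: [0.6752, 0.2212, 0.3175]
eef_rot: [0.721, 0.693, 0.001, 0.0]
ft_force: [-0.1, -0.0, 0.9]
width: 0.0526
grip_force: 0.0
```

arm_command(xyz=[[0,0,0],[0,0,0],[0,0,0],[0,0,0],[0,0,0],[0,0,0],[0,0,0],[0,0,0],[0,0,0],[0,0,0]], rot=[[0,0,0],[0,0,0],[0,0,0],[0,0,0],[0,0,0],[0,0,0],[0,0,0],[0,0,0],[0,0,0],[0,0,0]], grip=0, squeeze=12)

```text
time: 50.72
ee_pos: [0.6747, 0.2216, 0.3156]
eef_rot: [0.721, 0.693, -0.001, -0.0]
ft_force: [-5.7, -0.8, 2.1]
width: 0.0114
grip_force: 12.0
```

arm_command(xyz=[[-0.012,0,0],[-0.027,0.001,-0.002],[-0.048,0.002,-0.006],[-0.069,0.003,-0.011],[-0.09,0.003,-0.019],[-0.11,0.004,-0.028],[-0.129,0.005,-0.038],[-0.147,0.006,-0.05],[-0.164,0.006,-0.064],[-0.18,0.007,-0.079],[-0.194,0.008,-0.095],[-0.207,0.008,-0.113],[-0.219,0.009,-0.131],[-0.229,0.009,-0.15],[-0.237,0.009,-0.171],[-0.244,0.01,-0.191],[-0.249,0.01,-0.213],[-0.252,0.01,-0.234],[-0.253,0.01,-0.248],[-0.253,0.01,-0.255]], rot=[[0,0,0],[0,0,0],[0,0,0],[0,0,0],[0,0,0],[0,0,0],[0,0,0],[0,0,0],[0,0,0],[0,0,0],[0,0,0],[0,0,0],[0,0,0],[0,0,0],[0,0,0],[0,0,0],[0,0,0],[0,0,0],[0,0,0],[0,0,0]])

```text
time: 52.38
ee_pos: [0.4216, 0.2317, 0.0592]
eef_rot: [0.721, 0.693, -0.0, -0.0]
ft_force: [-3.4, 1.0, -1.1]
width: 0.0113
grip_force: 12.0
```

arm_command(xyz=[[0,0,-0.002],[0,0,-0.002],[0,0,-0.002]], rot=[[0,0,0],[0,0,0],[0,0,0]])

```text
time: 52.63
ee_pos: [0.4215, 0.2317, 0.0589]
eef_rot: [0.721, 0.693, -0.001, -0.0]
ft_force: [-5.7, 1.7, -1.7]
width: 0.0113
grip_force: 12.0
```

Shut. I release and retreat upward, then check.

arm_command(xyz=[[0,0,0],[0,0,0],[0,0,0],[0,0,0],[0,0,0],[0,0,0],[0,0,0.03],[0,0,0.07],[0,0,0.11],[0,0,0.15],[0,0,0.19],[0,0,0.19],[0,0,0.19],[0,0,0.19],[0,0,0.19]], rot=[[0,0,0],[0,0,0],[0,0,0],[0,0,0],[0,0,0],[0,0,0],[0,0,0],[0,0,0],[0,0,0],[0,0,0],[0,0,0],[0,0,0],[0,0,0],[0,0,0],[0,0,0]], grip=0.7)

```text
time: 53.88
ee_pos: [0.4217, 0.2311, 0.2473]
eef_rot: [0.721, 0.693, -0.001, -0.0]
ft_force: [1.0, -0.1, 0.0]
width: 0.0604
grip_force: 0.0
```

```bash
python3 - <<'E'
from h import *
s=r.read_state(); print(s["time"],s["ee_pos"].round(4),s["width"],s["ft_force"])
for c in("top","scene"):
    im,T=snap(c,"end.png" if c=="scene" else None)
    for l in "flap_handle stay_pin carrier_in block1".split(): print(l,find(l,c,T,n=4))
E
```

```text
53.8833 [0.4217 0.2311 0.2473] 0.060418580888215286 [ 1.02814982 -0.10460749  0.03856295]
flap_handle [(0.79, [0.4208, 0.2318, 0.0819])]
stay_pin [(0.44, [0.5037, 0.0169, 0.0496])]
carrier_in [(0.91, [0.5393, -0.3389, 0.0332])]
block1 [(0.74, [0.536, -0.3663, 0.0304]), (0.73, [0.5346, -0.3065, 0.0326])]
flap_handle [(0.93, [0.4236, 0.2341, 0.0796])]
stay_pin [(0.66, [0.5101, 0.0176, 0.0539])]
carrier_in [(0.77, [0.5416, -0.3359, 0.0321])]
block1 [(0.48, [0.5416, -0.3104, 0.0366])]
```

View pics/end.png

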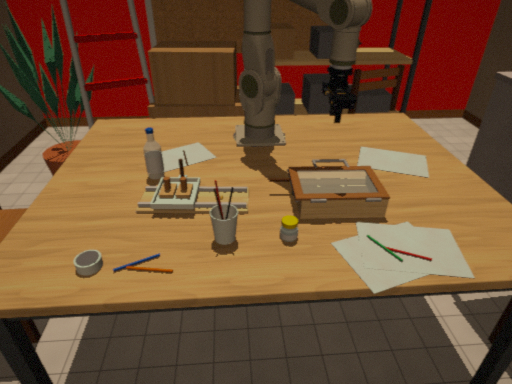

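The final view shows the flap shut (handle at (328,163)), the stay parked at (280,180), and both blocks upright in the tray at (175,190). The gripper is clear, so I hand the job in.

```bash
python3 -c "
from bench import r
print(r.close_job())"
```

```text
the job is handed in; nothing more can be done
None
```

I handed the job in at about 54 s, and its verdict was not shown: in the last camera check both blocks (the only two present) stood flat in the tray at the next station, the stay was folded, the flap was shut, and the gripper was clear of everything.

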